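Slide out a fixture board and hold it

TASK

The drilled end of the wooden board is needed hanging free so that bolts can be put in from below: first lift the white-capped bottle out of its way and stand it upright on the round cork pad, then slide the board straight out along its aluminium rail, without lifting it off, until its drilled end is in line with the tip of the red pointer. By then most of the board overhangs and would tip over, so finish while still holding it with the fingers, level and flat on the rail; do not let go. Leave the other things on the worktop where they are.

Things in the scene. Friction and masses are not known exactly. Their poses are not given: they have to be found in the camera images.
- board: loose wooden fixture board, 340 mm long (its y axis), 50 mm wide (x), 20 mm thick (z), about 0.35 kg, lying on the rail; origin at the centre of its underside. Three drilled holes near its -y end, the end that is to go out; the +y end is plain
- board_end (a point): middle of the top edge of the board's drilled (-y) end, 170 mm from the board's centre; axes as the board's
- rail: fixed aluminium profile under the board, 240 mm long (its y axis), 34 mm wide (8 mm less than the board on either side), top at height 55 mm, on two feet 80 mm wide and 6 mm high. Origin on the worktop under its centre line, 90 mm from its -y end. At the start the board lies along it within 0.03 rad, its plain end 45 to 70 mm past the rail's +y end; it is to slide towards the rail's -y
- rail_edge (a point): middle of the top edge of the rail's -y end, 90 mm from the rail's origin: the edge over which the board goes out and would tip; axes as the rail's
- pointer_tip (a point): tip of the red horizontal pointer on a fixed stand beside the board's path, 72 mm above the worktop and 45 mm from the rail's centre line on its +x side, with its post (80 mm high) 42 mm farther out; axes parallel to the rail's. The board's drilled end must come to the same y as this tip, seen in the rail's axes: then 200 to 235 mm of the board hang out past rail_edge
- bottle: loose round white bottle with a white cap and green band, 44 mm across, 93 mm high, standing on the worktop in the way of the board between its drilled end and the pointer; origin at the centre of its underside
- pad: fixed round cork pad, 120 mm across, 5 mm thick, on the worktop to the robot's right; origin at the centre of its underside
- stapler: dark blue stapler, 34x145x46 mm, a bystander; origin under its centre
- acid_bottle: white bottle with a red cap, 62 mm across, 136 mm high, a bystander; origin under its centre
- tape_roll: roll of tape lying flat, 92 mm across, 24 mm high, a bystander; origin under its centre
- timer: white timer with orange buttons, 64x64x23 mm, a bystander; origin under its centre
- screwdriver: screwdriver with a yellow handle, 25x187x26 mm, a bystander; origin under its centre
- calculator: black calculator, 125x69x16 mm, a bystander; origin under its centre
Mind the look-alikes: they are no part of the job. There is more than one size of the pad; the job needs the smaller.

How it is judged:
By the outcome, as a careful person would: the job done as asked, in the order asked, and still so for the second after the job is handed in, while the arm keeps its last pose, push and grip.
It also fails if it takes over 54 s, if anything falls off the work surface, if the arm or the gripper's body presses on something with over 40 N, if the wrist force passes 120 N, or if a joint passes its speed limit or range.

ROBOT

A 6-joint arm with a two-finger parallel gripper is mounted at the origin on a cart in front of the work surface, level with it; the furniture and walls round the work are solid. World frame = base frame: x ahead of the robot, y to its left, z up, the work surface at z = 0. Lengths are in m, angles in degrees, forces in N, time in s.
With the tool pointing down it reaches from about 0.25 to 0.725 m from the base axis. Payload 9.7 kg.
Tool frame: the origin (TCP) lies at the very end of the fingers, on their centre line; the grasp point (between the pads) lies 19 mm behind it; z points along the fingers, y is the direction in which the jaws open and shut (so a half turn about z gives the same grasp; the last joint's range is limited). The gripper opens to 85 mm and grips with 20 to 120 N. Pads are 22 mm wide; open, the fingers measure 114 mm over their backs; the gripper's body (76 mm by 85 mm) begins 54 mm behind the grasp point. The pads swing forward as they close: fully open they stand 13 mm farther back than shut.
Start: joints at [66.291, 4.979, 10.078, 95.1, 0, 90], TCP at [0.221, 0.504, 0.231] pointing down, gripper open.
Joint ranges: [-179.16, 179.16], [-48.56, 103.87], [-65.8, 70.77], [-126.05, 130.52], [-82.76, 87.17], [-180, 180]. Speed limits (degrees/s): [127.2, 127.2, 147.25, 180, 180, 180].

INTERFACE

Orientations are given as [roll, pitch, yaw] about the fixed x, y, z axes, in that order (R = Rz(yaw) Ry(pitch) Rx(roll)).
In Python, from workcell import bot gives the robot as it stands.
- The arm moves only by the shell command python3 -m pendant 'ROWS' [FORCE]. ROWS is JSON, a list that holds one entry, the list of rows, each a list of 7 numbers: the shift along the tool's x, y, z in cm, then the turn, a rotation vector about the tool's x, y, z in rad, then the opening in per cent of the stroke, from 0 (shut) to 100 (fully open). In form: [[[dx, dy, dz, ax, ay, az, gripper], ...]]. A call has 1 to 5 rows; each row shifts and turns the pose as measured when the row begins, along the tool's axes as they then stand; what a row does not reach is not made up. A row lasts 1/12 s, in which the tool goes at most 41.7 mm and 7.16 degrees, less where a joint would pass 70% of its speed; a pose out of reach is approached as far as the arm can. A call with a gripper value outside its range is refused whole. The fingers move at their own pace and stop on an object; FORCE is the grip in N (left out, the last holds). Time passes only in rows, so rows that do not move let the fingers close. It gives the time, the measured TCP pose, the force and the opening at its end, in the units of the state.
- bot.get_obs(): the state, without advancing time (a new reading comes with each control period).
- bot.camera(name): name is "side" or "top"; returns the picture (384x512x3 uint8, red, green, blue); there is no depth.
- bot.get_calibration(name): a dict with "intrinsics" (3x3 intrinsics, pixels), "D" ([k1, k2, p1, p2, k3] as OpenCV has them; the pictures are not rectified), "pose" (4x4, takes a point from camera to world coordinates). Camera axes: x right, y down, z forward; pixel columns grow to the right and rows downward; lengths in m; the calibration is good to about 2 mm. A picture is of the moment at which its call begins. get_calibration takes no time and is no camera call.
- bot.job_done(): hands the job in, once; it reports no verdict.
Trained networks look in the newest picture that a camera, given by its name, has taken for a name from the list of things; names that differ only in an ending like _2 or _b are one class to them, and where a whole thing is asked for, a point or a joint stands for the part that bears it (a point fixed in the world has none). Each returns a list of dicts, best first, with "confidence" (0 to 1); they miss things now and then, are a little off and sometimes report something else, mostly with a low value. They report only what shows in the picture. A call takes as long as a camera call. They do not tell look-alikes from the thing itself.
- bot.masks_of(camera, thing): "pixels" (384x512 bool, what is visible of it) and "extent" ([left, top, right, bottom] in pixels, round what is visible of it).
- bot.mark_of(camera, thing): "uv" ([column, row] in pixels: a listed point, or the origin of a listed thing).
The state is a dict: "time": time; "q": joint angles; "qd": joint speeds; "joint_efforts": joint torques, N m; "ee_pos": TCP position; "tcp_rot": TCP orientation; "wrist_force": force on the tool from outside, world axes, zero at the start; "torque": the same for the moment, N m; "opening": finger opening in m.
Only numpy, scipy, OpenCV 4.12 (cv2) and the standard library are available. Lean on these libraries where they do the work, as an engineer would, in place of code of your own. Each camera call takes 0.05 s, during which the arm holds its last target. There are 200 camera calls.

## Working session

There is one attempt and no reset: what is moved stays moved. The work goes in short steps, Python scripts to look and compute and a shell command to move; the robot and the scene stay as the last step left them, time stands still between calls to the robot, and variables do not carry over. Pictures are saved under pics/ and viewed, about 8 in all and at most 12, crops included, and the job is handed in when it is done.

```bash
mkdir -p pics; ls; python3 - <<'E'
from workcell import bot
import cv2,numpy as np
for c in("side","top"):
    im=bot.camera(c); cv2.imwrite(f"pics/{c}0.png",cv2.cvtColor(im,cv2.COLOR_RGB2BGR))
    k=bot.get_calibration(c); print(c,np.round(k["pose"],3).tolist(),np.round(k["intrinsics"],0).tolist(),k["D"])
    for t in["board","board_end","rail","rail_edge","pointer_tip","bottle","pad"]:
        print(t,[(np.round(d["uv"],1).tolist(),round(d["confidence"],2)) for d in bot.mark_of(c,t)][:4])
o=bot.get_obs();print(o)
E
```

```text
pics
side [[-0.933, -0.25, 0.259, 0.185], [-0.359, 0.611, -0.705, 0.963], [0.018, -0.751, -0.66, 1.079], [0.0, 0.0, 0.0, 1.0]] [[432.0, 0.0, 257.0], [0.0, 432.0, 193.0], [0.0, 0.0, 1.0]] [-0.13841731  0.          0.          0.          0.        ]
board [([227.9, 273.9], 0.81), ([239.2, 270.3], 0.37)]
board_end [([253.2, 234.5], 0.94)]
rail [([235.4, 271.6], 0.59)]
rail_edge []
pointer_tip [([265.3, 196.0], 0.5)]
bottle [([266.6, 226.1], 0.59)]
pad [([309.1, 169.7], 0.7), ([330.1, 144.7], 0.6)]
top [[0.12, -0.938, 0.325, -0.133], [-0.993, -0.115, 0.034, -0.172], [0.006, -0.327, -0.945, 2.054], [0.0, 0.0, 0.0, 1.0]] [[488.0, 0.0, 258.0], [0.0, 488.0, 192.0], [0.0, 0.0, 1.0]] [0.05395476 0.         0.         0.         0.        ]
board [([177.6, 189.5], 0.68)]
board_end [([214.3, 192.5], 0.88)]
rail [([187.4, 191.6], 0.66), ([305.4, 181.6], 0.15)]
rail_edge [([206.1, 194.7], 0.47)]
pointer_tip [([254.1, 189.6], 0.39)]
bottle [([242.3, 202.3], 0.44), ([253.2, 147.6], 0.31)]
pad [([319.0, 220.7], 0.88), ([372.3, 238.9], 0.74)]
{'time': 0.8, 'q': array([6.62908873e+01, 4.97711245e+00, 1.00773855e+01, 9.50996603e+01,
       2.80288442e-04, 9.00007207e+01]), 'qd': array([ 0.03252404, -0.07263371,  0.01131375, -0.09004219,  0.00340413,
       -0.02889356]), 'joint_efforts': array([ 1.26010804e-03, -5.20045924e+01,  4.64838338e+01,  1.29395838e-03,
        1.11344286e-04,  2.27154760e-05]), 'ee_pos': array([0.22114534, 0.50356899, 0.23129388]), 'tcp_rot': array([ 1.79999387e+02, -2.80296150e-04,  1.56290167e+02]), 'wrist_force': array([0.38038222, 0.23859939, 0.14554653]), 'torque': array([-0.00158147, -0.01062437,  0.01326513]), 'opening': 0.0853711118983855}
```

View pics/side0.png

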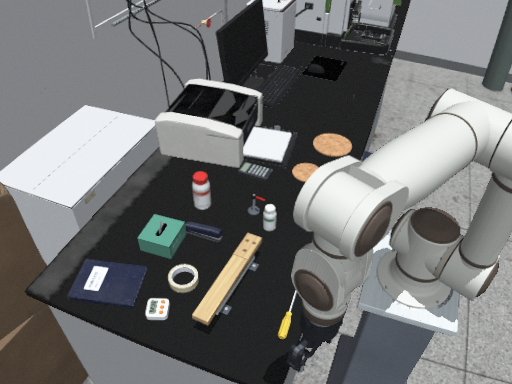

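View pics/top0.png

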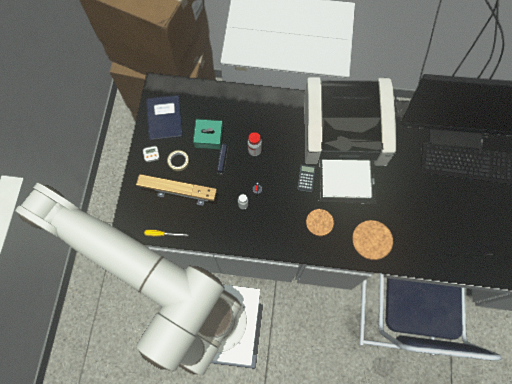

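The side view shows the board at (230,275), the white bottle at (269,217) and the pointer at (258,203). The smaller pad is at (305,172) there and at (320,221) in the top view. The larger pad is the look-alike.

```bash
cat > h.py <<'E'
from workcell import bot
import cv2,numpy as np
from scipy.optimize import least_squares
def ray(c,uv):
    k=bot.get_calibration(c);p=np.array(k["pose"])
    n=cv2.undistortPoints(np.array(uv,float).reshape(-1,1,2),np.array(k["intrinsics"]),np.array(k["D"])).reshape(-1,2)
    d=np.c_[n,np.ones(len(n))]@p[:3,:3].T
    return p[:3,3],d
def onz(c,uv,z):
    o,d=ray(c,uv); return o+d*((z-o[2])/d[:,2])[:,None]
def proj(c,P):
    k=bot.get_calibration(c);w=np.linalg.inv(np.array(k["pose"]))
    return cv2.projectPoints(np.array(P,float).reshape(-1,3),cv2.Rodrigues(w[:3,:3])[0],w[:3,3],np.array(k["intrinsics"]),np.array(k["D"]))[0].reshape(-1,2)
def tri(uvs):
    f=lambda X:np.concatenate([(proj(c,X)[0]-uv) for c,uv in uvs.items()])
    r=least_squares(f,[.45,0,.05]);return r.x,r.fun
E
python3 - <<'E'
from h import *
np.set_printoptions(precision=4,suppress=True)
Z={"board_end":.075,"rail_edge":.055,"pointer_tip":.072,"board":.055,"rail":0,"bottle":0,"pad":0}
ims={}
for c in("side","top"):
    ims[c]=bot.camera(c)
    for t,z in Z.items():
        print(c,t,[(round(d["confidence"],2),onz(c,[d["uv"]],z)[0][:2].round(4).tolist()) for d in bot.mark_of(c,t)][:3])
    for t in("bottle","board","pad","acid_bottle","stapler","tape_roll","timer","screwdriver","calculator"):
        for d in bot.masks_of(c,t)[:2]:
            e=d["extent"]; print(c,"mask",t,round(d["confidence"],2),e, onz(c,[[(e[0]+e[2])/2,(e[1]+e[3])/2]],.045 if t=="bottle" else .005)[0][:2])
            if t=="board":
                print(onz(c,cv2.boxPoints(cv2.minAreaRect(np.argwhere(d["pixels"])[:,::-1].astype(np.float32))),.07)[:,:2].tolist())
a=cv2.resize(ims["side"][180:330,180:300],None,fx=4,fy=4,interpolation=2)
b=cv2.resize(ims["top"][140:240,130:270],None,fx=5.5,fy=5.5,interpolation=2)
cv2.imwrite("pics/a.png",a[:,:,::-1]);cv2.imwrite("pics/b.png",b[:,:,::-1])
E
```

```text
side board_end [(0.82, [0.5097, 0.0808])]
side rail_edge []
side pointer_tip []
side board [(0.96, [0.5348, 0.2426])]
side rail [(0.74, [0.6798, 0.3993]), (0.7, [0.5352, 0.184]), (0.53, [0.7713, -0.0551])]
side bottle [(0.65, [0.5097, -0.0474])]
side pad [(0.91, [0.4137, -0.6078]), (0.53, [0.686, 0.4008]), (0.52, [0.4598, -0.3915])]
side mask bottle 0.65 [260.0, 202.7, 273.7, 232.5] [ 0.5136 -0.0358]
side mask board 0.88 [190.9, 231.0, 258.7, 324.1] [0.556  0.2227]
[[0.5678433070951149, 0.42102769444319044], [0.5470155724989434, 0.06682581317329395], [0.4805600922835759, 0.09139747045015922], [0.5116477149537902, 0.4344730058538637]]
side mask pad 0.91 [316.1, 133.7, 349.8, 155.5] [ 0.4135 -0.6092]
side mask acid_bottle 0.68 [192.4, 171.2, 208.0, 210.4] [ 0.8095 -0.1148]
side mask acid_bottle 0.47 [217.4, 251.9, 259.5, 310.0] [0.5118 0.2189]
side mask stapler 0.55 [183.1, 222.0, 224.1, 244.4] [0.6999 0.078 ]
side mask tape_roll 0.72 [168.0, 262.5, 198.7, 293.0] [0.6743 0.2721]
side mask timer 0.89 [144.9, 299.5, 169.4, 322.6] [0.6879 0.4091]
side mask screwdriver 0.7 [279.1, 294.0, 2
[... 702 characters left out ...]
0.545054423522717, 0.08101910367489962], [0.48661959407850375, 0.08291664080831901]]
top mask pad 0.85 [304.9, 207.1, 334.2, 233.8] [ 0.4726 -0.3786]
top mask pad 0.62 [351.7, 217.7, 394.5, 257.8] [ 0.424  -0.6124]
top mask acid_bottle 0.8 [247.4, 129.6, 261.0, 155.4] [ 0.807  -0.0505]
top mask acid_bottle 0.22 [156.3, 190.6, 201.7, 206.1] [0.4981 0.2455]
top mask stapler 0.59 [215.9, 143.8, 228.7, 177.4] [0.6999 0.0821]
top mask tape_roll 0.46 [164.4, 150.7, 190.3, 169.2] [0.678  0.2844]
top mask timer 0.63 [142.0, 148.2, 160.6, 161.3] [0.6886 0.4057]
top mask screwdriver 0.7 [143.1, 230.9, 162.5, 239.0] [0.3213 0.3279]
top mask calculator 0.91 [296.7, 166.2, 316.0, 189.5] [ 0.6631 -0.3041]
```

View pics/a.png

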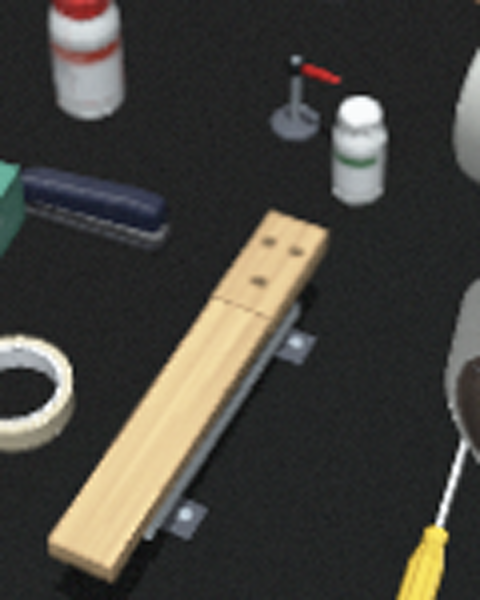

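View pics/b.png

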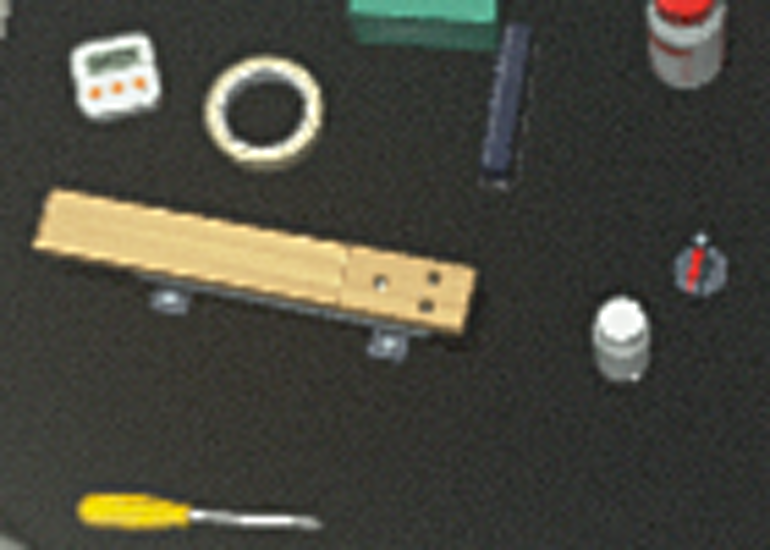

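The crops show the board's corners, the three holes at the end near the bottle, and the pointer tip at about (265,200) in the side view and (255.6,192.7) in the top view. Rail feet are visible on the robot's side.

```bash
python3 - <<'E'
from h import *
np.set_printoptions(precision=4,suppress=True)
S=lambda p:np.array(p)/4+[180-.4,180-.4]
T=lambda p:np.array(p)/5.5+[130-.4,140-.4]
bs=S([(273,210),(329,232),(109,571),(49,547)]); bt=T([(476,268),(462,330),(34,248),(55,188)])
# corners in board frame: side order: drilled +x, drilled -x, plain -x, plain +x
C=np.array([(25,-170),(-25,-170),(-25,170),(25,170)])/1e3
def W(p):
    c,s=np.cos(p[2]),np.sin(p[2]);return np.c_[C@np.array([[c,s],[-s,c]])+p[:2],np.full(4,.075)]
for n,l in(("side",[("side",bs)]),("top",[("top",bt)]),("both",[("side",bs),("top",bt)])):
    r=least_squares(lambda p:np.concatenate([(proj(c,W(p))-u).ravel() for c,u in l]),[.53,.25,0])
    p=r.x;print(n,p,"end",p[:2]+.17*np.array([np.sin(p[2]),-np.cos(p[2])]),np.abs(r.fun).max())
print("tip",onz("side",S([(340,80)]),.072)[0],onz("top",T([(691,290)]),.072)[0],tri({"side":S((340,80)),"top":T((691,290))}))
print("post",onz("side",S([(295,58)]),.08)[0],onz("top",T([(701,238)]),.08)[0])
print("bottle top",onz("side",S([(360,103)]),.093)[0],onz("top",T([(621,318)]),.093)[0])
print("feet side",onz("side",S([(298,345),(184,518)]),.006),"top",onz("top",T([(390,344),(172,299)]),.006))
E
```

```text
side [ 0.5252  0.2533 -0.0753] end [0.5124 0.0838] 1.1016401308615968
top [ 0.5277  0.2524 -0.0765] end [0.5147 0.0829] 0.3455443947281651
both [ 0.526   0.2528 -0.0752] end [0.5132 0.0833] 1.3441443514776097
tip [ 0.5428 -0.0904  0.072 ] [ 0.5441 -0.0877  0.072 ] (array([ 0.5424, -0.0879,  0.0746]), array([-0.127 , -0.0679, -0.0183,  0.1773]))
post [ 0.5863 -0.094   0.08  ] [ 0.5851 -0.0906  0.08  ]
bottle top [ 0.5098 -0.0478  0.093 ] [ 0.5077 -0.0379  0.093 ]
feet side [[0.4885 0.1463 0.006 ]
 [0.5067 0.3274 0.006 ]] top [[0.4919 0.1486 0.006 ]
 [0.5082 0.328  0.006 ]]
```

```bash
for i in 1 2; do python3 -m pendant '[[[0,0,0,0,0,0.12,100],[0,0,0,0,0,0.12,100],[0,0,0,0,0,0.12,100],[0,0,0,0,0,0.12,100],[0,0,0,0,0,0.12,100]]]' 40; done
```

```text
time: 2.92
ee_pos: [0.2212, 0.5036, 0.2313]
tcp_rot: [180.0, -0.0, 120.8]
wrist_force: [0.4, -0.1, -0.5]
opening: 0.0856
time: 3.33
ee_pos: [0.2211, 0.5036, 0.2313]
tcp_rot: [180.0, -0.0, 85.0]
wrist_force: [0.2, -0.3, -0.7]
opening: 0.0853
```

```bash
for i in 1 2 3; do python3 -m pendant '[[[-3.45,2.235,0,0,0,0,100],[-3.45,2.235,0,0,0,0,100],[-3.45,2.235,0,0,0,0,100],[-3.45,2.235,0,0,0,0,100],[-3.45,2.235,0,0,0,0,100]]]'; done
```

```text
time: 3.75
ee_pos: [0.3148, 0.3214, 0.2281]
tcp_rot: [-179.9, 0.1, 84.9]
wrist_force: [1.7, 0.3, 0.1]
opening: 0.0854
time: 4.17
ee_pos: [0.41, 0.1357, 0.2293]
tcp_rot: [179.9, -0.0, 85.0]
wrist_force: [0.9, 0.1, 0.6]
opening: 0.0852
time: 4.58
ee_pos: [0.5051, -0.05, 0.2309]
tcp_rot: [179.7, -0.1, 84.9]
wrist_force: [1.2, 1.7, 0.3]
opening: 0.0855
```

```bash
python3 -m pendant '[[[0.8,0.4,3,0,0,0,100],[0,0,3,0,0,0,100],[0,0,3,0,0,0,100],[0,0,1,0,0,0,100],[0,0,0,0,0,0,100]]]'
python3 - <<'E'
from h import *
o=bot.get_obs();P=o["ee_pos"];print(P)
V=[]
for c in("side","top"):
    im=bot.camera(c).copy()
    for d in bot.masks_of(c,"bottle")[:2]:print(c,d["confidence"],d["extent"])
    for t in ("bottle",):print([(d["uv"],d["confidence"]) for d in bot.mark_of(c,t)][:2])
    u=proj(c,[[P[0],P[1],0],[P[0],P[1],.093]]);print(u)
    x,y=u[1].astype(int)
    s=im[y-35:y+40,x-45:x+45]
    s=cv2.resize(s,None,fx=4.4,fy=4.4,interpolation=2)
    for q in u:
        cv2.circle(s,tuple(int(v) for v in (q-[x-45,y-35]+.5)*4.4),3,(255,0,255),-1)
    V.append(s)
cv2.imwrite("pics/c.png",np.hstack(V)[:,:,::-1])
E
```

```text
time: 5.0
ee_pos: [0.5148, -0.0525, 0.1281]
tcp_rot: [179.4, 0.0, 84.2]
wrist_force: [-0.5, -0.5, 1.0]
opening: 0.0852
[ 0.51476845 -0.05254387  0.12812512]
side 0.79 [260.2, 205.0, 271.8, 232.0]
[([265.8, 226.8], 0.79)]
[[267.73523624 223.54468018]
 [268.69538376 204.09065505]]
top 0.63 [249.9, 183.6, 262.0, 190.7]
[]
[[246.52956078 202.94232819]
 [246.1477122  196.25267816]]
```

View pics/c.png

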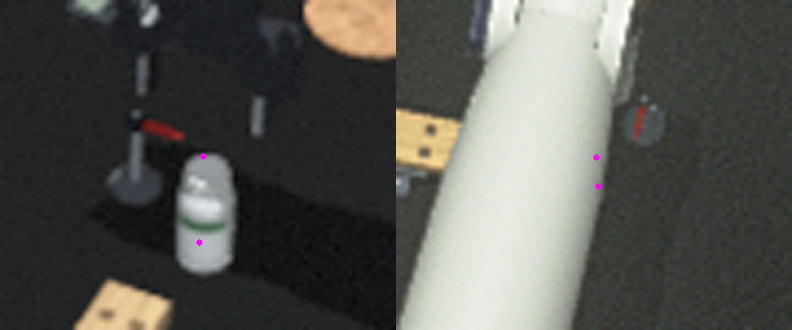

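Side picture: the cap top is at about (207,162) in the crop, slightly toward +y of the marked TCP axis. The fingers clear the pointer. I'll correct and descend.

```bash
python3 -m pendant '[[[0.85,-0.4,0.5,0,0,0,100],[0,0,2.5,0,0,0,100],[0,0,3,0,0,0,100],[0,0,2.5,0,0,0,100],[0,0,0.5,0,0,0,100]]]'; python3 -m pendant '[[[0,0,0,0,0,0,100],[0,0,0,0,0,0,100]]]'
```

```text
time: 5.72
ee_pos: [0.5187, -0.0406, 0.0457]
tcp_rot: [178.3, -0.0, 84.3]
wrist_force: [-0.7, 0.1, -1.3]
opening: 0.0854
time: 5.88
ee_pos: [0.5179, -0.0395, 0.0457]
tcp_rot: [178.4, -0.0, 84.3]
wrist_force: [-0.2, -0.4, -0.2]
opening: 0.0854
```

```bash
python3 -m pendant '[[[-0.4,-0.7,0,0.028,0,0,100],[0,0,1.2,0,0,0,100],[0,0,0,0,0,0,100]]]'
```

```text
time: 6.13
ee_pos: [0.5128, -0.0423, 0.0373]
tcp_rot: [179.7, -0.1, 84.4]
wrist_force: [-0.2, 0.8, -0.7]
opening: 0.0854
```

```bash
python3 -m pendant '[[[0,0,0,0,0,0,40],[0,0,0,0,0,0,40],[0,0,0,0,0,0,40],[0,0,0,0,0,0,40],[0,0,0,0,0,0,40]]]' 40;  python3 -m pendant '[[[0,0,0,0,0,0,40],[0,0,0,0,0,0,40],[0,0,0,0,0,0,40]]]' 40
```

```text
time: 6.55
ee_pos: [0.5143, -0.0421, 0.0397]
tcp_rot: [179.4, -0.1, 84.4]
wrist_force: [-0.2, -0.7, -1.6]
opening: 0.0435
time: 6.8
ee_pos: [0.5144, -0.0421, 0.0397]
tcp_rot: [179.4, -0.1, 84.4]
wrist_force: [0.5, 1.2, -1.6]
opening: 0.0438
```

```bash
python3 -m pendant '[[[0,0,-0.5,0,0,0,30],[0,0,-1.5,0,0,0,30],[0,0,-2.5,0,0,0,30],[0,0,-2.5,0,0,0,30],[0,0,-1.5,0,0,0,30]]]' 40
python3 -m pendant '[[[-1,0,-0.5,0,0,0,30],[-2,-0.1,0,0,0,0,30],[-3,-0.1,0,0,0,0,30],[-3,-0.1,0,0,0,0,30],[-3.2,-0.1,0,0,0,0,30]]]'
python3 -m pendant '[[[-3.2,-0.1,0,0,0,0,30],[-3.2,-0.1,0,0,0,0,30],[-3.2,-0.1,0,0,0,0,30],[-3.2,-0.1,0,0,0,0,30],[-3.2,-0.1,0,0,0,0,30]]]'
python3 -m pendant '[[[-2.5,-0.1,0,0,0,0,30],[-1,0,0,0,0,0,30],[0,0,0,0,0,0,30],[0,0,0,0,0,0,30]]]'
```

```text
time: 7.22
ee_pos: [0.5106, -0.0419, 0.1239]
tcp_rot: [179.9, -0.1, 84.4]
wrist_force: [0.9, 0.0, -0.6]
opening: 0.0438
time: 7.63
ee_pos: [0.4967, -0.1645, 0.1335]
tcp_rot: [179.5, -0.1, 84.9]
wrist_force: [-0.1, 0.5, 0.2]
opening: 0.0439
time: 8.05
ee_pos: [0.473, -0.3338, 0.1312]
tcp_rot: [179.6, -0.1, 84.9]
wrist_force: [0.3, 0.8, -0.3]
opening: 0.0439
time: 8.38
ee_pos: [0.4644, -0.3776, 0.1278]
tcp_rot: [179.8, -0.1, 84.5]
wrist_force: [0.1, 0.3, 0.4]
opening: 0.0435
```

```bash
python3 -m pendant '[[[0,0,2,0,0,0,30],[0,0,2.2,0,0,0,30],[0,0,2,0,0,0,30],[0,0,0.5,0,0,0,30],[0,0,0,0,0,0,30]]]'
python3 -m pendant '[[[0,0,0.5,0,0,0,30],[0,0,0,0,0,0,30]]]'
python3 - <<'E'
from h import *
im=bot.camera("side");cv2.imwrite("pics/d.png",cv2.resize(im[120:210,250:370],None,fx=5,fy=5,interpolation=2)[:,:,::-1])
E
```

```text
time: 8.8
ee_pos: [0.4657, -0.3731, 0.0596]
tcp_rot: [179.7, -0.1, 84.7]
wrist_force: [-0.1, -0.5, -0.5]
opening: 0.0436
time: 8.97
ee_pos: [0.4663, -0.3717, 0.0554]
tcp_rot: [179.7, -0.1, 84.8]
wrist_force: [-0.1, 0.2, -1.6]
opening: 0.0438
```

View pics/d.png

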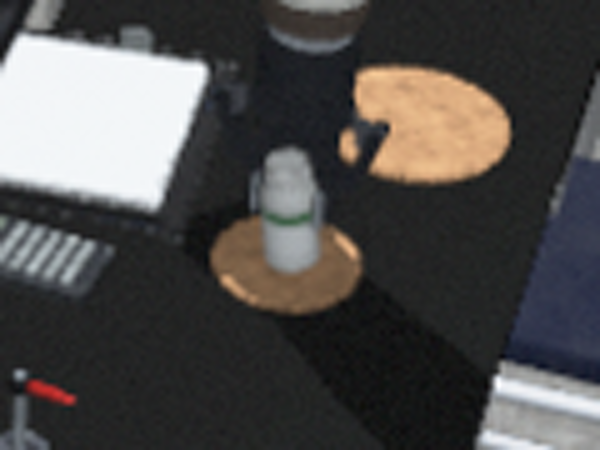

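The bottle, base at about (290,262) in the crop, is over the small pad, centred at about (287,265). Now I lower it the last centimetre.

```bash
python3 -m pendant '[[[0,0,0.5,0,0,0,30],[0,0,0.4,0,0,0,30],[0,0,0.1,0,0,0,30]]]';python3 -m pendant '[[[0,0,0.2,0,0,0,30],[0,0,0,0,0,0,30]]]'
```

```text
time: 9.27
ee_pos: [0.4682, -0.3727, 0.0485]
tcp_rot: [179.4, 0.0, 84.8]
wrist_force: [-0.5, 0.1, -1.3]
opening: 0.0438
time: 9.43
ee_pos: [0.4683, -0.3729, 0.0465]
tcp_rot: [179.4, 0.0, 84.8]
wrist_force: [0.0, 0.5, -2.2]
opening: 0.0435
```

```bash
python3 -m pendant '[[[0,0,0.2,0,0,0,30],[0,0,0,0,0,0,30]]]';python3 -m pendant '[[[0,0,0.15,0,0,0,30],[0,0,0,0,0,0,30]]]'
```

```text
time: 9.6
ee_pos: [0.4685, -0.3731, 0.0446]
tcp_rot: [179.3, 0.1, 84.8]
wrist_force: [0.4, -0.6, -1.0]
opening: 0.0436
time: 9.77
ee_pos: [0.4686, -0.3738, 0.0446]
tcp_rot: [179.3, 0.2, 84.8]
wrist_force: [-0.1, 0.8, -0.7]
opening: 0.044
```

```bash
python3 -m pendant '[[[0,0,0,0,0,0,60],[0,0,0,0,0,0,75],[0,0,0,0,0,0,100],[0,0,0,0,0,0,100],[0,0,0,0,0,0,100]]]';python3 -m pendant '[[[0,0,0,0,0,0,100],[0,0,-1,0,0,0,100],[0,0,-3,0,0,0,100],[0,0,-4,0,0,0,100],[0,0,-4,0,0,0,100]]]'
python3 -m pendant '[[[2,0.2,-2,0,0,0,100],[3,0.2,0,0,0,0,100],[4,0.2,0,0,0,0,100],[4,0.2,0,0,0,0,100],[4,0.2,0,0,0,0,100]]]'
python3 - <<'E'
from h import *
im=bot.camera("side");cv2.imwrite("pics/e.png",cv2.resize(im[120:330,180:350],None,fx=2.8,fy=2.8,interpolation=2)[:,:,::-1])
E
```

```text
time: 10.18
ee_pos: [0.4688, -0.374, 0.0448]
tcp_rot: [179.2, 0.2, 84.8]
wrist_force: [0.3, 0.2, -1.0]
opening: 0.0857
time: 10.6
ee_pos: [0.4635, -0.3704, 0.1597]
tcp_rot: [-179.9, -0.4, 84.8]
wrist_force: [-0.1, -0.8, 1.1]
opening: 0.0854
time: 11.02
ee_pos: [0.4912, -0.205, 0.1957]
tcp_rot: [179.1, 0.2, 84.2]
wrist_force: [0.5, -0.0, 0.1]
opening: 0.0855
```

View pics/e.png

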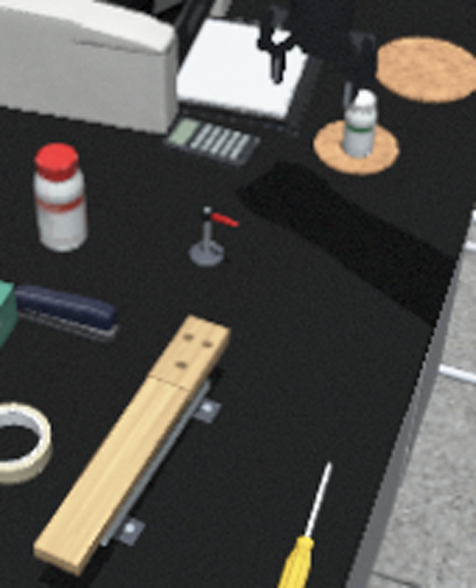

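The bottle stands upright near the centre of the small pad, at (360,135) in the crop. The other things have not moved. Next is the board.

```bash
python3 -m pendant '[[[4,-0.1,0,0.01,0,-0.02,100],[4,-0.1,0,0,0,0,100],[4,-0.1,0,0,0,0,100],[4,-0.1,0,0,0,0,100],[4,-0.1,0,0,0,0,100]]]'
python3 -m pendant '[[[4,-0.1,0,0,0,0,100],[4,-0.1,0,0,0,0,100],[4,-0.1,0,0,0,0,100],[4,-0.1,0,0,0,0,100],[4,-0.1,0,0,0,0,100]]]'
python3 -m pendant '[[[4,-0.1,0,0,0,0,100],[3,-0.1,1,0,0,0,100],[1.5,0,2,0,0,0,100],[0,0,1,0,0,0,100],[0,0,0,0,0,0,100]]]'
```

```text
time: 11.48
ee_pos: [0.5023, 0.0002, 0.2005]
tcp_rot: [179.4, 0.1, 85.4]
wrist_force: [-0.2, 0.1, 0.0]
opening: 0.0855
time: 11.9
ee_pos: [0.5115, 0.2086, 0.2055]
tcp_rot: [179.0, 0.0, 85.4]
wrist_force: [1.3, -0.7, 0.0]
opening: 0.0853
time: 12.32
ee_pos: [0.5156, 0.3059, 0.1679]
tcp_rot: [178.8, -0.2, 85.9]
wrist_force: [0.1, -0.8, 0.2]
opening: 0.0852
```

```bash
python3 -m pendant '[[[2.2,0.9,1,0.02,0,0,100],[2,0.6,2,0,0,0,100],[0,0,2,0,0,0,100],[0,0,1,0,0,0,100],[0,0,0,0,0,0,100]]]'
python3 -m pendant '[[[0,0,0,0,0,0,100]]]'
```

```text
time: 12.73
ee_pos: [0.5358, 0.3442, 0.1123]
tcp_rot: [179.8, -0.3, 85.7]
wrist_force: [-0.5, -0.2, -0.1]
opening: 0.0856
time: 12.82
ee_pos: [0.5359, 0.3431, 0.1131]
tcp_rot: [179.8, -0.3, 85.7]
wrist_force: [-0.2, -0.2, 0.8]
opening: 0.0852
```

```bash
python3 -m pendant '[[[0.2,-0.3,1.5,0,0.005,0,100],[0,0,2,0,0,0,100],[0,0,2,0,0,0,100],[0,0,0.6,0,0,0,100],[0,0,0,0,0,0,100]]]'
python3 -m pendant '[[[0,0,0,0,0,0,100]]]'
```

```text
time: 13.23
ee_pos: [0.5366, 0.3433, 0.0607]
tcp_rot: [179.3, -0.9, 85.4]
wrist_force: [0.1, 0.4, -0.1]
opening: 0.0854
time: 13.32
ee_pos: [0.5369, 0.3429, 0.0621]
tcp_rot: [179.2, -1.0, 85.4]
wrist_force: [0.7, -0.0, 0.5]
opening: 0.0853
```

```bash
python3 -m pendant '[[[0,-0.35,0.9,0.014,-0.017,0,100],[0,0,0.9,0,0,0,100],[0,0,0,0,0,0,100]]]'
python3 -m pendant '[[[0,0,0,0,0,0,100]]]'
```

```text
time: 13.57
ee_pos: [0.535, 0.3438, 0.0473]
tcp_rot: [179.9, -0.1, 85.3]
wrist_force: [0.5, -0.7, -0.5]
opening: 0.0856
time: 13.65
ee_pos: [0.535, 0.3439, 0.0473]
tcp_rot: [179.9, -0.1, 85.4]
wrist_force: [0.6, -0.2, 0.6]
opening: 0.0852
```

```bash
python3 -m pendant '[[[0,-0.2,0.3,0,0,0,100],[0,0,0,0,0,0,70],[0,0,0,0,0,0,62],[0,0,0,0,0,0,62]]]' 30
python3 -m pendant '[[[0,0,0,0,0,0,50],[0,0,0,0,0,0,45],[0,0,0,0,0,0,45],[0,0,0,0,0,0,45]]]' 30;python3 -m pendant '[[[0,0,0,0,0,0,40],[0,0,0,0,0,0,40]]]' 60
```

```text
time: 13.98
ee_pos: [0.5328, 0.3444, 0.0443]
tcp_rot: [179.9, -0.1, 85.4]
wrist_force: [-0.5, -0.1, 0.6]
opening: 0.0535
time: 14.32
ee_pos: [0.5329, 0.3445, 0.0446]
tcp_rot: [179.8, -0.1, 85.4]
wrist_force: [1.0, 1.3, -0.8]
opening: 0.0495
time: 14.48
ee_pos: [0.533, 0.3445, 0.0447]
tcp_rot: [179.8, -0.1, 85.4]
wrist_force: [0.4, -0.1, -0.5]
opening: 0.0492
```

```bash
python3 - <<'E'
from h import *
np.set_printoptions(precision=4,suppress=True)
for c in("side","top"):
    im=bot.camera(c)
    for t,z in(("board_end",.075),("pointer_tip",.072),("rail_edge",.055)):
        print(c,t,[(round(d["confidence"],2),d["uv"],onz(c,[d["uv"]],z)[0][:2]) for d in bot.mark_of(c,t)][:2])
    if c=="side":cv2.imwrite("pics/f.png",cv2.resize(im[180:340,170:310],None,fx=3.7,fy=3.7,interpolation=2)[:,:,::-1])
print(bot.get_obs()["torque"],bot.get_obs()["opening"])
E
```

```text
side board_end [(0.75, [254.8, 233.9], array([0.5142, 0.077 ]))]
side pointer_tip [(0.59, [264.7, 199.0], array([ 0.5435, -0.0934]))]
side rail_edge [(0.44, [289.6, 310.8], array([0.3253, 0.296 ]))]
top board_end [(0.47, [151.1, 157.1], array([0.6494, 0.3848]))]
top pointer_tip [(0.47, [250.0, 188.8], array([ 0.5573, -0.0634])), (0.29, [186.8, 193.2], array([0.5044, 0.2028]))]
top rail_edge [(0.52, [207.5, 192.4], array([0.5244, 0.118 ]))]
[-0.0013  0.0098  0.0339] 0.04918298440060063
```

View pics/f.png

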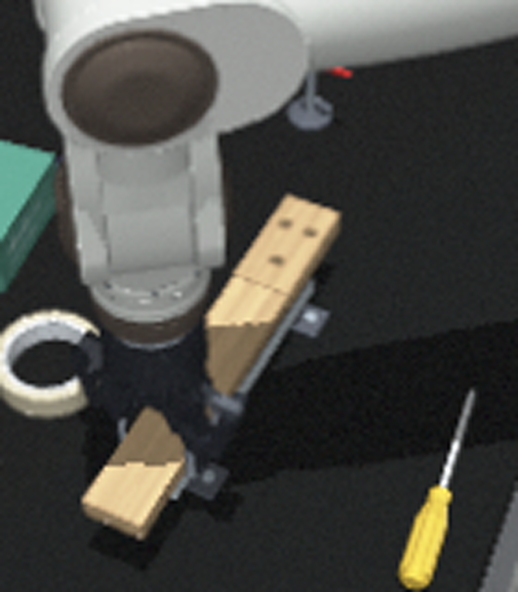

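The gripper holds the board flush (49 mm), with the drilled end and the path clear. Now I slide slowly, watching height and force.

```bash
python3 -m pendant '[[[-0.3,0,0.02,0,0,0,40],[-0.5,0,0.02,0,0,0,40],[-0.5,0,0.02,0,0,0,40],[-0.5,0,0.02,0,0,0,40]]]' 80;python3 -m pendant '[[[-0.3,0,0,0,0,0,40],[0,0,0,0,0,0,40]]]'
```

```text
time: 15.22
ee_pos: [0.5319, 0.3277, 0.0449]
tcp_rot: [179.7, -0.3, 85.5]
wrist_force: [1.1, 4.4, 1.9]
opening: 0.0489
time: 15.38
ee_pos: [0.5316, 0.323, 0.0448]
tcp_rot: [179.7, -0.3, 85.4]
wrist_force: [0.2, 2.2, -0.7]
opening: 0.0489
```

```bash
python3 -m pendant '[[[-0.4,-0.02,0.02,0.003,-0.005,0,40],[-0.6,0,0.02,0,0,0,40],[-0.6,0,0.02,0,-0.001,0,40],[-0.6,0,0.02,0,-0.001,0,40],[-0.6,0,0.02,0,-0.001,0,40]]]';python3 -m pendant '[[[-0.6,-0.02,0.02,0.002,-0.002,0,40],[-0.6,0,0.02,0,0,0,40],[-0.6,0,0.02,0,-0.001,0,40],[-0.6,0,0.02,0,-0.001,0,40],[-0.3,0,0.02,0,-0.001,0,40]]]'
```

```text
time: 15.8
ee_pos: [0.5296, 0.2943, 0.0448]
tcp_rot: [179.8, 0.0, 85.5]
wrist_force: [-0.7, 3.5, 2.5]
opening: 0.0491
time: 16.22
ee_pos: [0.5276, 0.2643, 0.0448]
tcp_rot: [179.9, 0.2, 85.5]
wrist_force: [0.7, 4.9, 3.5]
opening: 0.0485
```

```bash
python3 -m pendant '[[[-0.5,-0.04,0.01,0.001,0.002,0,40],[-0.6,0,0.02,0,0,0,40],[-0.6,0,0.02,0,0,0,40],[-0.6,0,0.02,0,-0.001,0,40],[-0.6,0,0.02,0,-0.001,0,40]]]';python3 -m pendant '[[[-0.6,-0.02,0.02,0,0,0,40],[-0.6,0,0.02,0,0,0,40],[-0.6,0,0.02,0,-0.001,0,40],[-0.6,0,0.02,0,-0.001,0,40],[-0.5,0,0.01,0,-0.001,0,40]]]';python3 -m pendant '[[[-0.3,0,0.01,0,0,0,40],[0,0,0,0,0,0,40],[0,0,0,0,0,0,40]]]'
cat > m.py <<'E'
from h import *
np.set_printoptions(precision=4,suppress=True)
import sys
V=[]
for c in("side","top"):
    im=bot.camera(c)
    for t,z in(("board_end",.075),("pointer_tip",.072),("board",.055)):
        print(c,t,[(round(d["confidence"],2),d["uv"],onz(c,[d["uv"]],z)[0][:2]) for d in bot.mark_of(c,t)][:2])
    u=[250,208] if c=="side" else [235,195]
    V.append(cv2.resize(im[u[1]-28:u[1]+32,u[0]-32:u[0]+33],None,fx=6,fy=6,interpolation=2))
cv2.imwrite(sys.argv[1],np.hstack(V)[:,:,::-1])
E
python3 m.py pics/g.png
```

```text
time: 16.63
ee_pos: [0.5251, 0.234, 0.0448]
tcp_rot: [179.9, 0.1, 85.5]
wrist_force: [0.0, 5.3, 3.9]
opening: 0.0488
time: 17.05
ee_pos: [0.5224, 0.2034, 0.0448]
tcp_rot: [179.8, 0.1, 85.5]
wrist_force: [1.4, 4.8, 2.7]
opening: 0.0487
time: 17.3
ee_pos: [0.522, 0.1991, 0.0448]
tcp_rot: [179.9, 0.1, 85.5]
wrist_force: [0.1, 4.3, 3.4]
opening: 0.049
side board_end [(0.69, [271.5, 208.6], array([ 0.5043, -0.0535])), (0.57, [304.1, 173.4], array([ 0.4555, -0.2795]))]
side pointer_tip [(0.41, [265.6, 201.0], array([ 0.5371, -0.0849]))]
side board [(0.82, [246.7, 240.6], array([0.5341, 0.0964])), (0.44, [199.1, 231.7], array([0.6925, 0.1187]))]
top board_end [(0.84, [247.8, 200.1], array([ 0.5044, -0.0607]))]
top pointer_tip [(0.52, [254.0, 190.4], array([ 0.5521, -0.0814]))]
top board [(0.91, [209.7, 194.0], array([0.5183, 0.1074]))]
```

View pics/g.png

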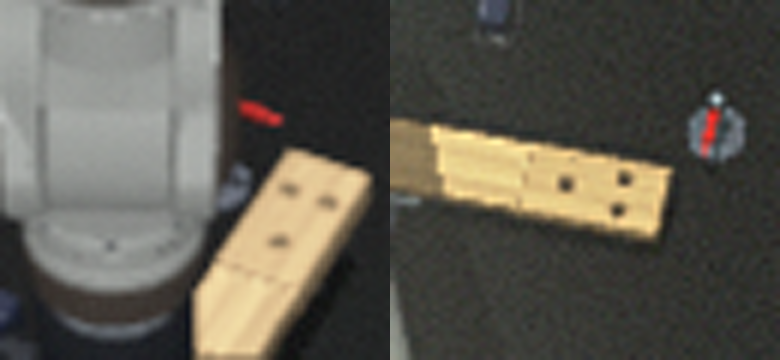

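The drilled-end corners are at (292,149) and (372,178) in the side crop, just short of the pointer tip at (282,122). In the top crop the tip is also slightly beyond the board end.

```bash
cat > n.py <<'E'
from h import *
np.set_printoptions(precision=4,suppress=True)
def go(side,top):
    yaw=np.deg2rad(85.5-90);ax=np.array([-np.sin(yaw),np.cos(yaw)])
    f=lambda p,o:np.array(p,float)/6+np.array(o)-.42
    for c,p,o in(("side",side,(218,180)),("top",top,(203,167))):
        u=f(p,o);e=onz(c,u[:2],.075)[:,:2];t=onz(c,u[2:],.072)[0,:2]
        print(c,"width",np.linalg.norm(e[0]-e[1]),"end",e.mean(0),e@ax,"tip",t,"to go mm",1e3*(e.mean(0)-t)@ax)
E
python3 -c "
from n import *
go([(292,149),(372,178),(283,123)],[(282,170),(266,236),(317,154)])"
```

```text
side width 0.050422254980070975 end [ 0.5029 -0.0636] [-0.0248 -0.0231] tip [ 0.5415 -0.0883] to go mm 21.563000650186687
top width 0.050556387155626034 end [ 0.5033 -0.0627] [-0.0236 -0.0225] tip [ 0.5445 -0.0884] to go mm 22.387185808672015
```

```bash
python3 -m pendant '[[[-0.4,0,0.01,0,0,0,40],[-0.5,0,0.01,0,0,0,40],[-0.5,0,0.01,0,0,0,40],[-0.4,0,0.01,0,0,0,40],[-0.2,0,0,0,0,0,40]]]';python3 -m pendant '[[[0,0,0,0,0,0,40],[0,0,0,0,0,0,40]]]'
python3 m.py pics/i.png
```

```text
time: 18.12
ee_pos: [0.5206, 0.1814, 0.0448]
tcp_rot: [179.8, -0.2, 85.7]
wrist_force: [-0.8, 5.1, 3.7]
opening: 0.0489
time: 18.28
ee_pos: [0.5206, 0.1812, 0.0448]
tcp_rot: [179.8, -0.1, 85.7]
wrist_force: [0.2, 3.9, 3.8]
opening: 0.0486
side board_end [(0.72, [273.1, 202.2], array([ 0.51  , -0.0858]))]
side pointer_tip [(0.48, [265.1, 198.6], array([ 0.543 , -0.0959]))]
side board [(0.59, [251.1, 237.8], array([0.5256, 0.0798])), (0.21, [308.0, 171.0], array([ 0.4511, -0.3242]))]
top board_end [(0.61, [250.7, 198.4], array([ 0.5135, -0.072 ])), (0.41, [319.1, 219.9], array([ 0.4541, -0.3694]))]
top pointer_tip [(0.59, [253.3, 192.0], array([ 0.5446, -0.0793]))]
top board [(0.84, [215.5, 193.0], array([0.5259, 0.0832])), (0.6, [252.4, 191.1], array([ 0.554 , -0.0741]))]
```

View pics/i.png

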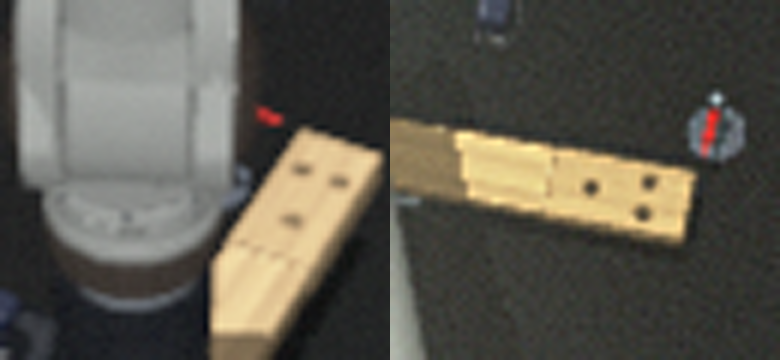

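The end corners are now at (307,126) and (384,153) in the side crop, almost level with the tip.

```bash
python3 -c "
from n import *
go([(307,126),(384,154),(283,123)],[(305,173),(291,238),(317,154)])"; python3 -m pendant '[[[-0.2,0,0.01,0,0.001,0,40],[-0.2,0,0.01,0,0,0,40],[0,0,0,0,0,0,40],[0,0,0,0,0,0,40]]]';python3 m.py pics/j.png
```

```text
side width 0.04907933288936133 end [ 0.5023 -0.0851] [-0.0464 -0.0445] tip [ 0.5415 -0.0883] to go mm 0.09714052773349247
top width 0.0495311575515085 end [ 0.5036 -0.0799] [-0.0401 -0.0402] tip [ 0.5445 -0.0884] to go mm 5.300538319113977
time: 19.02
ee_pos: [0.5205, 0.178, 0.0449]
tcp_rot: [179.8, -0.3, 85.7]
wrist_force: [-0.0, 4.3, 3.9]
opening: 0.0488
side board_end [(0.91, [274.5, 203.3], array([ 0.5037, -0.0824]))]
side pointer_tip [(0.47, [265.6, 199.4], array([ 0.5399, -0.0927]))]
side board [(0.59, [253.4, 238.6], array([0.5174, 0.0803])), (0.26, [309.1, 172.6], array([ 0.4445, -0.3164]))]
top board_end [(0.89, [255.0, 202.5], array([ 0.4975, -0.0924]))]
top pointer_tip [(0.49, [253.1, 193.4], array([ 0.5381, -0.0792]))]
top board [(0.59, [214.6, 193.5], array([0.5232, 0.0868]))]
```

View pics/j.png

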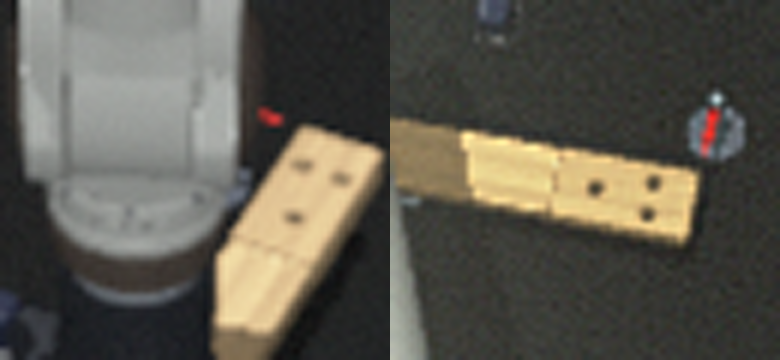

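```bash
cat > p.py <<'E'
from h import *
np.set_printoptions(precision=4,suppress=True)
yaw=np.deg2rad(-4.4);Y=np.array([-np.sin(yaw),np.cos(yaw)]);X=np.array([np.cos(yaw),np.sin(yaw)])
for c in("side","top"):
    im=np.mean([bot.camera(c).astype(float) for _ in range(4)],0)
    ts=[]
    for src in (cv2.imread(f"pics/{c}0.png")[:,:,::-1].astype(float),im):
        red=np.clip(src[...,0]-np.maximum(src[...,1],src[...,2])-15,0,None)
        x,y=proj(c,[[.555,-.09,.072]])[0].astype(int)
        m=np.zeros_like(red);m[y-8:y+9,x-9:x+10]=red[y-8:y+9,x-9:x+10]
        vv,uu=np.nonzero(m);w=m[vv,uu];P=onz(c,np.c_[uu,vv],.072)[:,:2]
        ts.append(((P@Y*w).sum()/w.sum(),(P@X).min(),len(w)))
    t=ts[0][0]
    g=(im[...,0]).astype(np.float32);res=[]
    s=np.arange(-.02,.02,.0002)
    for xo in np.linspace(-.015,.015,9):
        b=np.array([.503,-.086])+X*xo
        L=np.c_[b+s[:,None]*Y,np.full(len(s),.075)]
        uv=proj(c,L).astype(np.float32)
        v=cv2.remap(g,uv[:,:1],uv[:,1:],cv2.INTER_LINEAR)[:,0]
        lo,hi=v[:25].mean(),np.percentile(v,80);i=np.nonzero(v<(lo+hi)/2)[0]
        i=i[i<170];res.append((b@Y+s[i.max()]))
    print(c,"tip y (start,now)",ts,"end",np.array(res)*1e3,"to go mm",1e3*(np.median(res)-t))
E
python3 p.py
```

```text
side tip y (start,now) [(np.float64(-0.04823009523580731), np.float64(0.5481802372957006), 34), (np.float64(-0.04291489382302939), np.float64(0.5179897533682625), 42)] end [-48.3569 -47.7569 -47.7569 -48.5569 -47.7569 -47.7569 -47.9569 -47.3569
 -47.7569] to go mm 0.4732296920818349
top tip y (start,now) [(np.float64(-0.0445867531862508), np.float64(0.5460255001830865), 19), (np.float64(-0.04112388241832518), np.float64(0.517100023998987), 46)] end [-45.1569 -44.9569 -44.5569 -44.3569 -44.1569 -45.1569 -44.9569 -44.5569
 -44.3569] to go mm 0.02988764252530307
```

```bash
python3 -m pendant '[[[-0.02,0,0.03,0.002,-0.004,0,40],[0,0,0.01,0,0,0,40],[0,0,0.01,0,0,0,40]]]'; python3 p.py; python3 - <<'E'
from h import *
im=bot.camera("side");cv2.imwrite("pics/k.png",cv2.resize(im[110:340,140:370],None,fx=2.6,fy=2.6,interpolation=2)[:,:,::-1])
o=bot.get_obs();print(o["time"],o["ee_pos"],o["tcp_rot"],o["wrist_force"])
E
```

```text
time: 20.07
ee_pos: [0.5205, 0.178, 0.0448]
tcp_rot: [179.9, -0.1, 85.7]
wrist_force: [-0.7, 1.9, 6.3]
opening: 0.0486
side tip y (start,now) [(np.float64(-0.04823009523580731), np.float64(0.5481802372957006), 34), (np.float64(-0.0432083207994969), np.float64(0.5179897533682625), 43)] end [-48.3569 -47.7569 -47.7569 -48.3569 -47.7569 -47.7569 -48.5569 -47.7569
 -47.7569] to go mm 0.4732296920818349
top tip y (start,now) [(np.float64(-0.0445867531862508), np.float64(0.5460255001830865), 19), (np.float64(-0.04112843305163005), np.float64(0.517100023998987), 46)] end [-44.9569 -44.9569 -44.5569 -44.3569 -44.1569 -45.1569 -44.7569 -44.5569
 -44.3569] to go mm 0.02988764252530307
20.5167 [0.52045185 0.17798724 0.04478637] [ 1.79926193e+02 -8.89811524e-02  8.57350764e+01] [-0.65390263  2.03085152  4.43465427]
```

View pics/k.png

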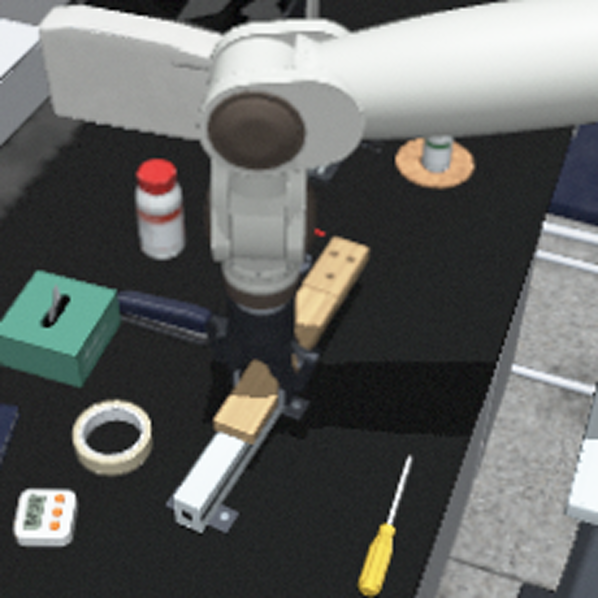

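The board lies flat along the rail with its end in line with the pointer tip. The bottle stands on the small pad and the bystanders are untouched, so I'm handing in while holding.

```bash
python3 -c "
from workcell import bot
print(bot.job_done())"
```

```text
the job is handed in; nothing more can be done
None
```

The job is handed in: the bottle is on the cork pad, and the board is slid out to the pointer and still held. No verdict came back.

- **Bottle:** I lifted it out of the way and stood it near the centre of the smaller cork pad. After release it stood upright in the picture. In the last picture the arm hides its top half.
- **Board:** I gripped it by the sides (opening about 49 mm, 80 N grip) and slid it about 167 mm along the rail without lifting. The tool height stayed between 44.7 and 44.9 mm.
- **Final position:** the last checks put the drilled end 0.5 mm (side camera) and 0.0 mm (top camera) short of the pointer tip. An earlier hand-picked measurement 3 mm before the end had the cameras about 5 mm apart, so I redid it with an edge fit, and the two then agreed. About 205 mm of the board should hang past the rail edge; that figure rests on the detector's rough fix of the rail edge.
- **Level and force:** the tool was level within 0.1°, with about 5 N on the wrist.
- **Surroundings:** the other things looked unmoved, though the calculator was hidden by the arm in the last picture. The clock stood at 20.5 s of the 54 s allowed.

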